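# Rack a coated test panel and scan it in

### The job

Take the blue test panel from the drying tray and stand it on its lower short edge in the empty front slot of the panel rack, leaning back on the rests with its label outward and at the top, and let go. Then log it in: take the code reader from its charging cradle, aim it squarely at the middle of the blue panel's label from about 10 cm away and hold it steady there for at least one second without touching the panel, and lay the reader back in its cradle as it lay before. Leave the green panel, the jar and the spool where they are.

Things in the scene. Friction and masses are not known exactly. Their poses are not given: they have to be found in the camera images.
- panel_blue: Metal test panel, 150 x 62 x 8 mm, 0.17 kg, blue face with white bar-code label and scribed cross. Origin: centre of its bare underside; x along its length to the upper (label) end, y across, z out of the blue face. Starts face up on the tray's battens, underside 28 mm up, label end away from the robot, on the left or right half of the tray; its sides are free to grip between the battens.
- label (a point): Middle of the white label (36 x 48 mm) on the blue face: 38 mm from the panel's centre toward its upper end, on its centre line, 8 mm above the underside.
- foot (a point): Middle of the panel's lower short edge at its underside, 75 mm from the panel's origin along its -x.
- rack: Fixed white rack, 225 x 84 mm; front slot empty, two slots behind filled (yellow, grey panels, fixed). Origin on the worktop under it; x from front to back, z up. A panel leans 30 degrees back on two rests (outer edges 44 mm apart, 105 mm high), foot on a ledge square to them, 13 mm deep to a 12 mm lip, 71 mm between 13 mm cheeks. Next panel 54 mm behind, measured square to the panels.
- rack_slot (a point): The empty front slot: corner where ledge and back rests meet, mid width, 34 mm above the worktop, 60 mm in front of the rack's origin. The racked panel's foot point belongs here. Axes as the rack's: up the rests is (0.5, 0, 0.866), out of the racked blue face (-0.866, 0, 0.5).
- tray: Fixed steel drying tray, 165 x 245 mm, 3 mm floor, 9 mm rims, two wooden battens along y (14 mm wide, tops 28 mm above the worktop, at x = +52 and -52 mm). Origin on the worktop under its middle. The two panels lie side by side, centre lines about 112 mm apart.
- panel_green: Green panel of the same make and size on the other half of the tray; leave it lying. Origin: centre of its underside.
- reader: Cordless in-line code reader, 170 mm long, 0.16 kg: black flat-sided grip (32 mm wide, 28 mm high), yellow head (46 x 34 mm) with amber window in front. Origin mid-length on the underside; x out of the window along its line of sight, z up. It reads by itself when aimed. In the cradle the sides of the grip are free from 40 mm behind the origin to 20 mm ahead.
- window (a point): Middle of the reader's window: 85 mm ahead of the reader's origin, 17 mm above its underside. Line of sight along the reader's x.
- cradle: Fixed grey charging cradle, 205 x 90 mm. Origin on the worktop under its middle, x toward the reader's head. The reader seats origin over origin, underside 30 mm above the worktop, grip between cheeks 36 mm apart, head between cheeks 50 mm apart (tops flared, 53 mm above the worktop); a stop behind the tail leaves 5.5 mm play.
- sample_jar: White sample jar with a blue cap, 58 mm across, 90 mm high, standing; a bystander. Origin under its centre.
- seal_spool: Green spool of white sealing thread, 68 mm across, 30 mm high; a bystander. Origin under its centre.
Things that resemble listed ones, but are neither listed nor needed, are in the scene too. Leave any pink look-alike of the panel_blue alone.

How it is judged:
By the outcome, as a careful person would: the job done as asked, in the order asked, and still so for the second after the job is handed in, with the robot touching nothing.
It also fails if it takes over 67 s, if anything falls off the work surface, if the arm or the gripper's body presses on something with over 40 N, if the wrist force passes 120 N, or if a joint passes its speed limit or range.

### The arm

A 6-joint arm with a two-finger parallel gripper is mounted at the origin on a cart in front of the work surface, level with it; the furniture and walls round the work are solid. World frame = base frame: x ahead of the robot, y to its left, z up, the work surface at z = 0. Lengths are in m, angles in degrees, forces in N, time in s.
With the tool pointing down it reaches from about 0.35 to 0.925 m from the base axis. Payload 6.4 kg.
Tool frame: the origin (TCP) lies at the very end of the fingers, on their centre line; the grasp point (between the pads) lies 19 mm behind it (arm.tcp_to_grasp is the distance from the TCP to the grasp point, in m); z points along the fingers, y is the line along which they close (so a half turn about z gives the same grasp; the last joint's range is limited). The gripper opens to 94 mm and grips with 3 to 60 N. Pads are 16 mm wide; open, the fingers measure 119 mm over their backs; the gripper's body (75 mm by 177 mm) begins 78 mm behind the grasp point.
Start: joints at [-77.527, 14.043, 89.255, -0, 76.702, -9.975], TCP at [0.248, -0.601, 0.205] pointing down, gripper open.
Joint ranges: [-179.41, 179.41], [-58.25, 129.5], [7.25, 145.43], [-54.29, 234.29], [11.92, 165.04], [-157.13, 157.13]. Speed limits (degrees/s): [147.25, 147.25, 180, 180, 180, 180].

### API

Orientations are given as a 3x3 rotation matrix whose columns are the frame's x, y, z axes.
In Python, from rig import arm, grab_frame, order, recognise gives the robot as it stands.
- The arm moves only by the shell command python3 -m creep 'ROWS' [FORCE]. ROWS is JSON, one flat list of numbers, 7 for each row, row after row: the turn, a rotation vector about the world's x, y, z scaled (see below), then the shift along the world's x, y, z scaled (see below), then the opening, from 0 (shut) to 1 (fully open). In form: [ax, ay, az, dx, dy, dz, gripper, ax, ay, az, dx, dy, dz, gripper, ...]. A call has 1 to 5 rows; each row shifts and turns the commanded pose from where the row before left it; what a row does not reach is not made up. The controller multiplies each number of a shift by 0.3 m and each number of a turn by 90 degrees. A row lasts 1/10 s, in which the tool goes at most 50 mm and 8.59 degrees, less where a joint would pass 70% of its speed; a pose out of reach is approached as far as the arm can. A call with a number of a shift or a turn outside -1 to 1 is refused whole. A call with a gripper value outside its range is refused whole. The fingers move at their own pace and stop on an object; FORCE is the grip in N (left out, the last holds). Time passes only in rows, so rows that do not move let the fingers close. It gives the time, the measured TCP pose, the force, the opening and the grip force at its end, in the units of the state.
- arm.observe(): the state, without advancing time (a new reading comes with each control period).
- grab_frame(name): name is "scene" or "top"; returns a dict with "frame" (420x560x3 uint8, red, green, blue), "depth" (420x560 float32, m along the optical axis (not along the pixel's ray), 0 where there is no reading), "fx", "fy", "cx", "cy" (pixels), "R" (3x3) and "t" (3): a world point X has camera coordinates R X + t. Camera axes: x right, y down, z forward; pixel columns grow to the right and rows downward; lengths in m; the calibration is good to about 2 mm. A picture is of the moment at which its call begins.
- order.hand_in(): hands the job in; it is judged then, once.
Trained networks look in a picture, given as the dict that the camera call returned (one of the last four; its "shot" number tells which), for a name from the list of things; names that differ only in an ending like _2 or _b are one class to them, and where a whole thing is asked for, a point or a joint stands for the part that bears it (a point fixed in the world has none). Each returns a list of dicts, best first, with "p" (0 to 1); they miss things now and then, are a little off and sometimes report something else, mostly with a low value. They report only what shows in the picture. A call takes as long as a camera call. They do not tell look-alikes from the thing itself.
- recognise(picture, query): "position" ([row, column] in pixels, amid what is visible of it).
The state is a dict: "t": time; "joint_positions": joint angles; "dq": joint speeds; "tau": joint torques, N m; "eef_pos": TCP position; "ee_rot": TCP orientation; "force": force on the tool from outside, world axes, zero at the start; "ft_torque": the same for the moment, N m; "finger_gap": finger opening in m; "grip_force": force on a finger pad.
Only numpy, scipy, OpenCV 4.12 (cv2) and the standard library are available. Lean on these libraries where they do the work, as an engineer would, in place of code of your own. Each camera call takes 0.05 s, during which the arm holds its last target. There are 200 camera calls.

## Working session

There is one attempt and no reset: what is moved stays moved. The work goes in short steps, Python scripts to look and compute and a shell command to move; the robot and the scene stay as the last step left them, time stands still between calls to the robot, and variables do not carry over. Pictures are saved under pics/ and viewed, at most 10 in all, crops included, and the job is handed in when it is done.

```bash
ls; mkdir -p pics; cat > h.py <<'E'
import numpy as np, cv2
from rig import arm, grab_frame, order, recognise
def world(p,r,c,z=None):
    R=np.array(p["R"]);t=np.array(p["t"])
    d=p["depth"][int(round(r)),int(round(c))] if z is None else z
    X=np.array([(c-p["cx"])/p["fx"]*d,(r-p["cy"])/p["fy"]*d,d])
    return R.T@(X-t)
def cloud(p):
    R=np.array(p["R"]);t=np.array(p["t"]);d=p["depth"].astype(float)
    rr,cc=np.mgrid[:d.shape[0],:d.shape[1]]
    X=np.stack([(cc-p["cx"])/p["fx"]*d,(rr-p["cy"])/p["fy"]*d,d],-1)
    W=(X-t)@R; W[d==0]=np.nan
    return W
E
cat > look.py <<'E'
from h import *
import pickle
out={}
for n in ["scene","top"]:
    p=grab_frame(n); out[n]=p
    cv2.imwrite(f"pics/{n}0.png",p["frame"][:,:,::-1])
    print(n,"campos",(-np.array(p["R"]).T@np.array(p["t"])).round(3),p["fx"])
    for q in ["panel_blue","label","rack","tray","panel_green","reader","window","cradle","sample_jar","seal_spool"]:
        for d in recognise(p,q)[:3]:
            r,c=d["position"]; print(q,round(d["p"],2),int(r),int(c),world(p,r,c).round(3))
pickle.dump(out,open("f0.pkl","wb"))
print(arm.observe())
E
python3 look.py
```

```text
pics
scene campos [-0.636  0.621  1.377] 536.6227361953634
panel_blue 0.6 203 395 [ 0.392 -0.607  0.007]
label 0.78 204 393 [ 0.389 -0.593  0.007]
rack 0.9 243 163 [0.595 0.254 0.077]
tray 0.95 250 241 [0.492 0.014 0.002]
panel_green 0.73 233 246 [ 0.521 -0.023  0.041]
reader 0.68 194 327 [ 0.521 -0.374  0.061]
window 0.87 195 326 [ 0.521 -0.366  0.061]
cradle 0.87 206 327 [ 0.48  -0.345  0.049]
sample_jar 0.6 176 272 [ 0.715 -0.251  0.066]
seal_spool 0.92 297 203 [0.358 0.23  0.029]
top campos [ 0.385 -0.153  1.672] 474.288037620742
panel_blue 0.7 232 264 [ 0.463 -0.126  0.039]
panel_blue 0.6 255 401 [ 0.387 -0.607  0.008]
label 0.73 229 268 [ 0.472 -0.14   0.043]
label 0.61 257 401 [ 0.382 -0.609  0.007]
rack 0.61 216 332 [ 0.521 -0.365  0.009]
rack 0.55 187 159 [0.608 0.224 0.1  ]
tray 0.82 226 251 [ 0.486 -0.08   0.003]
panel_green 0.92 224 236 [ 0.492 -0.028  0.028]
reader 0.68 206 341 [ 0.554 -0.388  0.062]
window 0.76 213 340 [ 0.531 -0.386  0.059]
window 0.23 189 159 [0.604 0.225 0.09 ]
cradle 0.77 215 331 [ 0.527 -0.363  0.007]
cradle 0.39 187 159 [0.608 0.224 0.096]
cradle 
[... 222 characters left out ...]
4088e-03,
        7.67012159e+01, -9.97426492e+00]), 'dq': array([-0.04357057,  0.18741066, -0.08566769, -0.09483486,  0.06583256,
        0.02928234]), 'tau': array([ 1.77099737e-03, -4.15844715e+01, -3.14871383e+01,  6.85867178e-02,
        2.90239917e-02, -2.26817230e-05]), 'eef_pos': array([ 0.24819824, -0.60074453,  0.20544937]), 'ee_rot': array([[ 9.24230798e-01,  3.81834299e-01, -2.32616196e-05],
       [ 3.81834299e-01, -9.24230798e-01,  6.14640758e-06],
       [-1.91521961e-05, -1.45627834e-05, -1.00000000e+00]]), 'force': array([ 0.00138713,  0.06292611, -0.41915931]), 'ft_torque': array([ 0.03545945, -0.00503148,  0.04831841]), 'grip_force': 0.0, 'finger_gap': 0.09416799760207127}
```

View pics/top0.png

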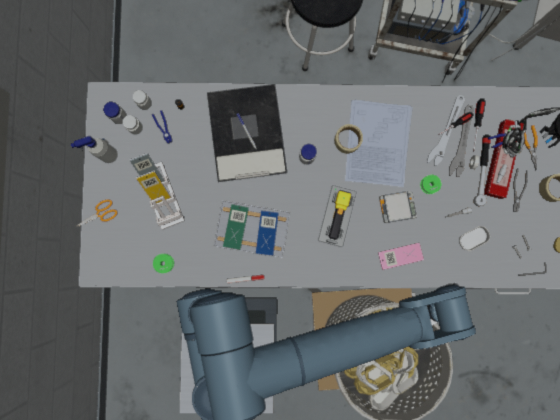

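View pics/scene0.png

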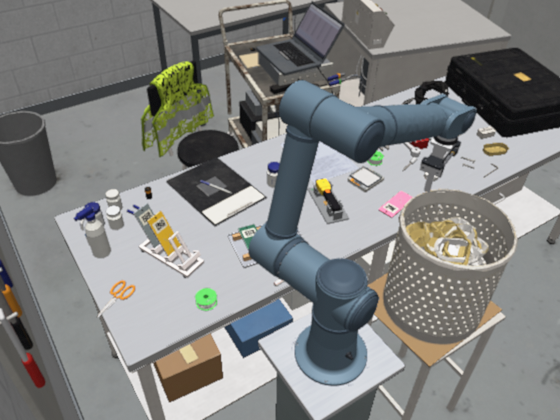

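The top view shows blue panel at (232,267), green at (226,236), rack at about (190,160), reader at (212,340), the pink look-alike at (257,401). The arm hides the tray in the scene view. I'll measure with depth and colour.

```bash
cat > meas.py <<'E'
from h import *
import pickle
o=pickle.load(open("f0.pkl","rb"))
def rect(P):
    (c,s,a)=cv2.minAreaRect((P[:,:2]*1000).astype(np.float32)); return np.round(c,1),np.round(s,1),round(a,1)
def sel(p,box,hue,smin=90,vmin=40):
    W=cloud(p); hsv=cv2.cvtColor(p["frame"],cv2.COLOR_RGB2HSV)
    m=(hsv[...,0]>=hue[0])&(hsv[...,0]<=hue[1])&(hsv[...,1]>=smin)&(hsv[...,2]>=vmin)
    with np.errstate(invalid='ignore'):
        for k in range(3): m&=(W[...,k]>box[k][0])&(W[...,k]<box[k][1])
    return W,m
if __name__=="__main__":
    for n in ["top","scene"]:
        p=o[n]
        for nm,box,hue in [("blue",((.38,.58),(-.22,-.07),(.02,.06)),(95,125)),("green",((.38,.58),(-.08,.05),(.02,.06)),(40,94)),
            ("yellowpanel",((.5,.8),(.1,.4),(.03,.25)),(15,32)),("readerhead",((.45,.7),(-.45,-.28),(.03,.1)),(20,34))]:
            W,m=sel(p,box,hue); P=W[m]
            if len(P)<10: print(n,nm,len(P)); continue
            c=P.mean(0); u,s,v=np.linalg.svd(P-c)
            print(n,nm,len(P),"c",c.round(4),"zmed",np.median(P[:,2]).round(4),"rect",rect(P))
            print("   long",v[0].round(3),"nrm",v[2].round(3),"rms",(s[2]/len(P)**.5).round(4),"min",P.min(0).round(3),"max",P.max(0).round(3))
        W=cloud(p)
        with np.errstate(invalid='ignore'):
            for nm,b in [("rack",(.48,.75,.12,.36,.01,.25)),("cradle",(.42,.66,-.45,-.28,.006,.09)),("tray",(.38,.6,-.2,.1,.0065,.06))]:
                m=(W[...,0]>b[0])&(W[...,0]<b[1])&(W[...,1]>b[2])&(W[...,1]<b[3])&(W[...,2]>b[4])&(W[...,2]<b[5])
                print(n,nm,m.sum(),rect(W[m]))
    a=o["top"]["frame"][140:240,120:220]; b=o["scene"]["frame"][190:290,115:215]; c=o["top"]["frame"][175:275,290:390]; d=o["top"]["frame"][180:280,205:305]
    im=np.vstack([np.hstack([a,b]),np.hstack([c,d])])
    cv2.imwrite("pics/crop0.png",cv2.resize(im[:,:,::-1],(600,600),interpolation=cv2.INTER_CUBIC))
E
python3 meas.py
```

```text
top blue 563 c [ 0.4507 -0.1324  0.0354] zmed 0.0354 rect (array([ 463.1, -134. ]), array([ 59.9, 147.2]), 83.3)
   long [-0.993  0.121  0.002] nrm [ 0.002 -0.001  1.   ] rms 0.004 min [ 0.39  -0.17   0.024] max [ 0.538 -0.098  0.047]
top green 463 c [ 0.4682 -0.0234  0.0353] zmed 0.0353 rect (array([483.4, -25.9]), array([ 57.5, 145.1]), 79.6)
   long [-0.984  0.179  0.004] nrm [0.005 0.009 1.   ] rms 0.0038 min [ 0.409 -0.066  0.023] max [0.558 0.013 0.046]
top yellowpanel 410 c [0.6068 0.2393 0.1072] zmed 0.1017 rect (array([600.6, 238.6]), array([86.6, 62.4]), 20.1)
   long [-0.452 -0.219 -0.865] nrm [ 0.804  0.321 -0.501] rms 0.0033 min [0.565 0.201 0.038] max [0.649 0.281 0.171]
top readerhead 250 c [ 0.5733 -0.3924  0.061 ] zmed 0.0616 rect (array([ 567.7, -392.3]), array([45.8, 75.3]), 75.7)
   long [-0.961  0.267 -0.078] nrm [ 0.038 -0.151 -0.988] rms 0.0053 min [ 0.53 -0.42  0.03] max [ 0.607 -0.369  0.073]
top rack 1753 (array([596.3, 235.8]), array([233.5, 231. ]), 7.4)
top cradle 1383 (array([ 540. , -365.8]), array([166.2, 234.8]), 89.6)
top tray 2167 (array([489.2, -50
[... 262 characters left out ...]
.56  0.007 0.044]
scene yellowpanel 482 c [0.6059 0.2435 0.1075] zmed 0.1045 rect (array([599.7, 236.1]), array([100.3,  72.5]), 27.5)
   long [-0.468 -0.189 -0.863] nrm [-0.775 -0.381  0.504] rms 0.0061 min [0.542 0.197 0.042] max [0.654 0.283 0.174]
scene readerhead 160 c [ 0.575  -0.3895  0.0608] zmed 0.062 rect (array([ 574.6, -392.2]), array([55.5, 74. ]), 52.2)
   long [-0.757  0.647 -0.091] nrm [-0.103  0.019  0.995] rms 0.0068 min [ 0.544 -0.43   0.032] max [ 0.615 -0.362  0.074]
scene rack 2112 (array([605.6, 241.4]), array([215. , 250.4]), 88.2)
scene cradle 1022 (array([ 539.1, -362.9]), array([237. , 167.1]), 1.3)
scene tray 554 (array([491.2, -48.8]), array([216. , 300.3]), 1.4)
```

View pics/crop0.png

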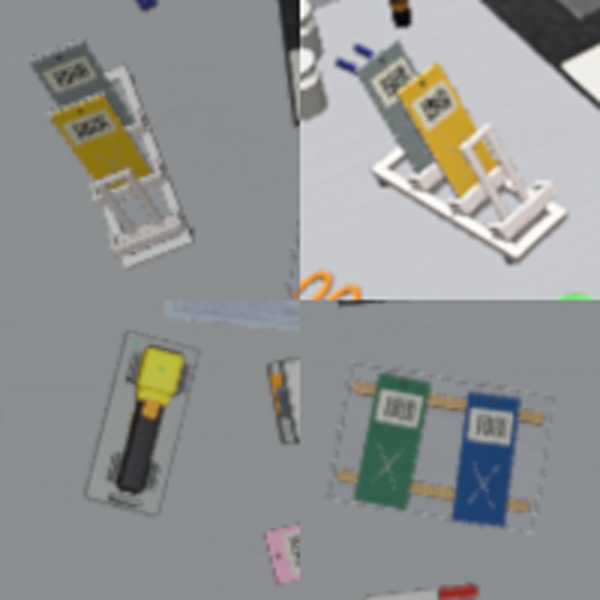

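```bash
cat > fit.py <<'E'
from h import *
import pickle
from scipy.optimize import minimize
from scipy.ndimage import map_coordinates
S2,C=.5,.8660254
def proj(p,X):
    Y=X@np.array(p["R"]).T+np.array(p["t"]); return np.stack([Y[:,1]/Y[:,2]*p["fy"]+p["cy"],Y[:,0]/Y[:,2]*p["fx"]+p["cx"]])
def gradimg(p):
    f=cv2.GaussianBlur(p["frame"],(0,0),1.0).astype(np.float32)
    g=np.sqrt(sum(cv2.Sobel(f[...,k],cv2.CV_32F,1,0)**2+cv2.Sobel(f[...,k],cv2.CV_32F,0,1)**2 for k in range(3)))
    return np.minimum(g,250)
def seg(a,b,n=40): return np.linspace(a,b,n)
def quad(x0,x1,y0,y1,z,skip=()):
    c=[(x0,y0,z),(x1,y0,z),(x1,y1,z),(x0,y1,z)]
    return np.vstack([seg(np.array(c[i]),np.array(c[(i+1)%4])) for i in range(4) if i not in skip])
def panel(low=-75,skip=()): return np.vstack([quad(low,75,-31,31,8,skip),quad(20,56,-24,24,8)])/1000
def racked(k,low,skip=(3,)):   # panel k slots behind front slot, in rack frame
    P=panel(low*1,skip)
    u=np.array([.5,0,C]);n=np.array([-C,0,.5]);foot=np.array([-.06+k*.054/C,0,.034])
    return foot+(P[:,:1]+.075)*u+P[:,1:2]*np.array([0,-1.,0])+P[:,2:]*n
def place(M,q):
    c,s=np.cos(q[2]),np.sin(q[2]); return M@np.array([[c,-s,0],[s,c,0],[0,0,1]]).T+[q[0],q[1],0]
def fit(ps,M,q0,spread=(.012,.012,.12)):
    gs=[gradimg(p) for p in ps]
    f=lambda q:-np.mean([map_coordinates(g,proj(p,place(M,q)),order=1).mean() for p,g in zip(ps,gs)])
    rng=np.random.default_rng(0); best=None
    for i in range(25):
        s=np.array(q0)+rng.uniform(-1,1,3)*spread*(i>0)
        r=minimize(f,s,method="Nelder-Mead",options=dict(initial_simplex=s+np.vstack([np.zeros(3),np.diag([.006,.006,.06])]),xatol=1e-5,fatol=1e-4))
        if best is None or r.fun<best.fun: best=r
    q=best.x; return q[:2].round(4),np.degrees(q[2]).round(2),round(-best.fun,1)
blue=panel()+[0,0,.028]
rack=np.vstack([racked(1,0),racked(2,20)])
reader=np.vstack([quad(-85,20,-16,16,28,(1,)),quad(45,85,-23,23,34,(3,))])/1000+[0,0,.03]
cradle=quad(-.1025,.1025,-.045,.045,.003)
if __name__=="__main__":
    o=pickle.load(open("f0.pkl","rb"));T,Sc=o["top"],o["scene"]
    print("blue",fit([T],blue,(.463,-.134,-.117)))
    print("green",fit([T],blue,(.483,-.026,-.18)))
    for nm,M,q in [("rack",rack,(.58,.227,.42)),("yellow",racked(1,0),(.58,.227,.42)),("reader",reader,(.525,-.375,-.25)),("cradle",cradle,(.525,-.375,-.25))]:
        for l,ps in [("T",[T]),("S",[Sc]),("TS",[T,Sc])]: print(nm,l,fit(ps,M,q))
E
python3 fit.py
```

```text
blue (array([ 0.4632, -0.1344]), np.float64(-6.44), np.float64(231.3))
green (array([ 0.4833, -0.0265]), np.float64(-10.45), np.float64(224.3))
rack T (array([0.5711, 0.232 ]), np.float64(15.86), np.float64(154.9))
rack S (array([0.5801, 0.2233]), np.float64(28.21), np.float64(216.7))
rack TS (array([0.5738, 0.2277]), np.float64(21.84), np.float64(178.6))
yellow T (array([0.5795, 0.2107]), np.float64(21.28), np.float64(183.8))
yellow S (array([0.577 , 0.2268]), np.float64(22.79), np.float64(230.7))
yellow TS (array([0.5733, 0.2279]), np.float64(21.5), np.float64(202.8))
reader T (array([ 0.5234, -0.3798]), np.float64(-14.67), np.float64(234.5))
reader S (array([ 0.5216, -0.377 ]), np.float64(-15.47), np.float64(247.7))
reader TS (array([ 0.523 , -0.3789]), np.float64(-15.2), np.float64(238.9))
cradle T (array([ 0.5217, -0.3592]), np.float64(-17.36), np.float64(93.3))
cradle S (array([ 0.5293, -0.3835]), np.float64(-14.71), np.float64(218.5))
cradle TS (array([ 0.529 , -0.3849]), np.float64(-14.12), np.float64(134.8))
```

```bash
cat > ov.py <<'E'
from fit import *
o=pickle.load(open("f0.pkl","rb"));T,Sc=o["top"],o["scene"]
u=np.array([.5,0,C]);sl=np.array([-.06,0,.034])
rests=np.vstack([seg(sl+[0,y,0],sl+u*.082+[0,y,0]) for y in(-.022,.022)]+[seg(sl+[0,-.0355,0],sl+[0,.0355,0])])
M=np.vstack([rack,rests,quad(-.1125,.1125,-.042,.042,0)])
q=(.5733,.2279,np.radians(21.5))
ims=[]
for p,(r0,c0,h,w) in [(T,(140,120,100,70)),(Sc,(195,130,100,80))]:
    k=5; im=cv2.resize(p["frame"][r0:r0+h,c0:c0+w,::-1],None,fx=k,fy=k,interpolation=cv2.INTER_CUBIC)
    rc=proj(p,place(M,q))
    for r,c in rc.T: cv2.circle(im,(int((c-c0+.5)*k),int((r-r0+.5)*k)),0,(0,0,255),-1)
    ims.append(im)
cv2.imwrite("pics/ov.png",np.hstack(ims))
E
python3 ov.py
```

```text
(no output)
```

View pics/ov.png

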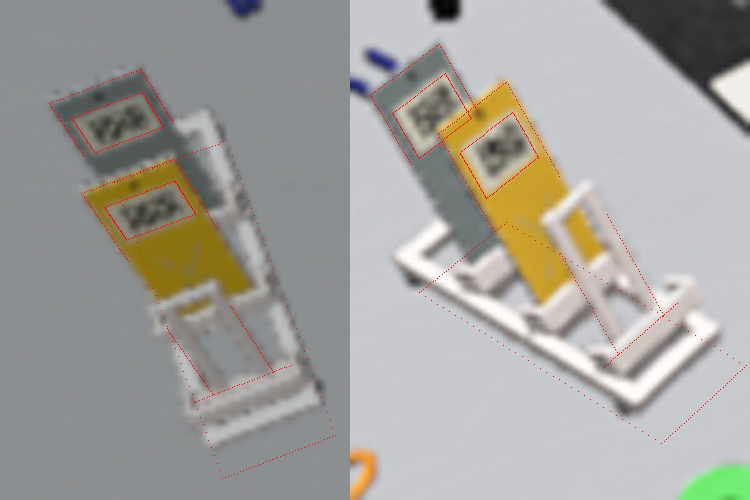

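```bash
cat > fit4.py <<'E'
from fit import *
o=pickle.load(open("f0.pkl","rb"));T,Sc=o["top"],o["scene"]
gs=[gradimg(p) for p in (T,Sc)]
def fitn(M,q0,sp,ps=((0,T),(1,Sc)),n=40):
    pl=lambda q:place(M,q)+[0,0,q[3]]
    f=lambda q:-np.mean([map_coordinates(gs[i],proj(p,pl(q)),order=1).mean() for i,p in ps])
    rng=np.random.default_rng(1); rs=[]
    for i in range(n):
        s=np.array(q0)+rng.uniform(-1,1,4)*sp*(i>0)
        rs.append(minimize(f,s,method="Nelder-Mead",options=dict(initial_simplex=s+np.vstack([np.zeros(4),np.diag([.006,.006,.06,.006])]),xatol=1e-5,fatol=1e-4,maxiter=2000)))
    rs.sort(key=lambda r:r.fun); 
    return [(r.x[[0,1,3]].round(4),np.degrees(r.x[2]).round(2),round(-r.fun,1)) for r in rs[:2]]
sp=(.015,.015,.12,.015)
def one(k,low):
    return racked(k,low)
for l,k,low in [("yellow",1,0),("grey",2,35)]:
    M=racked(k,low)-[(-.06+k*.054/C),0,.034]   # foot frame
    print(l,"foot",fitn(M,(.58+.06*(k-1),.23+.03*(k-1),.4,.034),sp))
base=quad(-.1125,.1125,-.042,.042,0)
print("base",fitn(base,(.59,.232,.4,.02),sp))
E
python3 fit4.py
```

```text
yellow foot [(array([0.5752, 0.2286, 0.0358]), np.float64(21.48), np.float64(203.3)), (array([0.5752, 0.2286, 0.0358]), np.float64(21.48), np.float64(203.3))]
grey foot [(array([0.6327, 0.2519, 0.039 ]), np.float64(21.54), np.float64(161.4)), (array([0.6327, 0.2519, 0.039 ]), np.float64(21.54), np.float64(161.4))]
base [(array([0.5936, 0.2366, 0.025 ]), np.float64(21.54), np.float64(170.1)), (array([0.5936, 0.2366, 0.0251]), np.float64(21.54), np.float64(170.1))]
```

```bash
cat > fit5.py <<'E'
from fit4 import *
u=np.array([.5,0,C])
for top in (.105,.105/C,.071/C):
    r=[seg(u*.03+[0,y,0],u*top+[0,y,0]) for y in(-.022,.022)]+[seg(u*top+[0,-.022,0],u*top+[0,.022,0])]
    print(top,fitn(np.vstack(r),(.5172,.2057,.375,.034),(.012,.012,.03,.012)))
top=.105
M=np.vstack([seg(u*.0+[0,y,0],u*top+[0,y,0]) for y in(-.022,.022)]+[seg(u*top+[0,-.022,0],u*top+[0,.022,0]),seg([0,-.0355,0],[0,.0355,0]),
  racked(0,-75,())+[.06,0,-.034]])
Q=place(M,(.5172,.2057,np.radians(21.5)))+[0,0,.034]
ims=[]
for p,(r0,c0,h,w) in [(T,(150,130,80,60)),(Sc,(205,135,80,70))]:
    k=6; im=cv2.resize(p["frame"][r0:r0+h,c0:c0+w,::-1],None,fx=k,fy=k,interpolation=cv2.INTER_CUBIC)
    for j,(r,c) in enumerate(proj(p,Q).T): cv2.circle(im,(int((c-c0+.5)*k),int((r-r0+.5)*k)),0,(0,0,255) if j<160 else (255,0,0),-1)
    ims.append(im)
cv2.imwrite("pics/ov2.png",np.hstack(ims))
E
python3 fit5.py | grep -v -e foot -e base
```

```text
0.105 [(array([0.5476, 0.1814, 0.0332]), np.float64(80.79), np.float64(171.3)), (array([0.5269, 0.2127, 0.0117]), np.float64(20.76), np.float64(170.4))]
0.12124355705964282 [(array([0.5513, 0.2281, 0.02  ]), np.float64(21.09), np.float64(195.7)), (array([0.5623, 0.2015, 0.0383]), np.float64(44.87), np.float64(189.5))]
0.08198373858318705 [(array([ 0.5612,  0.2161, -0.0531]), np.float64(36.36), np.float64(183.1)), (array([0.5542, 0.1974, 0.0172]), np.float64(40.2), np.float64(182.9))]
```

View pics/ov2.png

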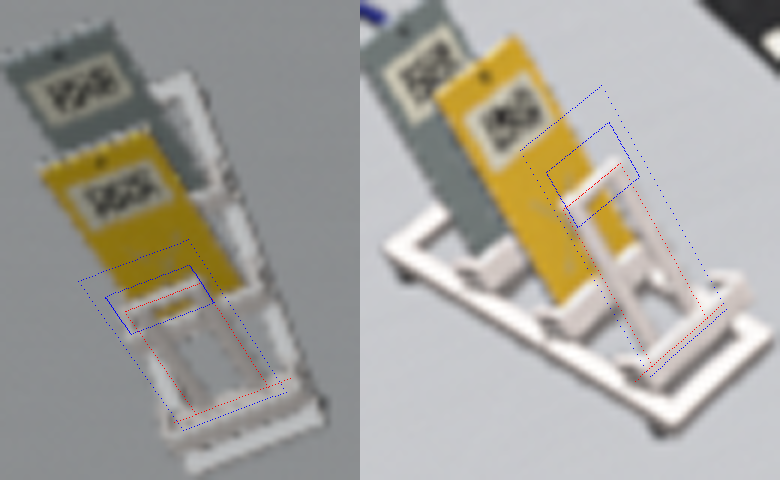

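The overlays confirm the fits: the racked panels align, and the front slot corner is at about (0.517, 0.206), yaw 21.5°. The rests in both crops match the model. I'll move above the blue panel.

```bash
python3 -m creep '[0,0,-0.064,0.065,0.141,0,1, 0,0,-0.064,0.065,0.141,0,1, 0,0,-0.064,0.065,0.141,0,1, 0,0,-0.064,0.065,0.141,0,1, 0,0,-0.065,0.065,0.141,0,1]'
python3 -m creep '[0,0,0,0.065,0.141,0,1, 0,0,0,0.065,0.141,0,1, 0,0,0,0.065,0.141,0,1, 0,0,0,0.065,0.141,-0.05,1, 0,0,0,0.065,0.141,-0.05,1]'
python3 -m creep '[0,0,0,0.065,0.141,-0.05,1, 0,0,0,0,0,-0.1,1,0,0,0,0,0,0,1,0,0,0,0,0,0,1]'
```

```text
t: 1.6
eef_pos: [0.3462, -0.3876, 0.2056]
ee_rot: [[0.993, -0.117, 0.0], [-0.117, -0.993, -0.0], [0.0, 0.0, -1.0]]
force: [1.0, -0.6, -0.1]
finger_gap: 0.094
grip_force: 0.0
t: 2.1
eef_pos: [0.4442, -0.1763, 0.176]
ee_rot: [[0.994, -0.112, 0.002], [-0.112, -0.994, -0.001], [0.002, 0.001, -1.0]]
force: [0.3, -0.6, 0.4]
finger_gap: 0.0941
grip_force: 0.0
t: 2.5
eef_pos: [0.4625, -0.1356, 0.1307]
ee_rot: [[0.994, -0.112, -0.001], [-0.112, -0.994, 0.0], [-0.001, -0.0, -1.0]]
force: [0.8, 0.4, 0.4]
finger_gap: 0.0937
grip_force: 0.0
```

```bash
python3 -m creep '[0,0,0,0.002,0.004,-0.13,1, 0,0,0,0,0,-0.13,1, 0,0,0,0,0,-0.1,1,0,0,0,0,0,-0.032,1,0,0,0,0,0,0,1]'
python3 -m creep '[0,0,0,0,0,0,0,0,0,0,0,0,0,0,0,0,0,0,0,0,0,0,0,0,0,0,0,0,0,0,0,0,0,0,0]' 30
```

```text
t: 3.0
eef_pos: [0.4633, -0.1352, 0.0131]
ee_rot: [[0.994, -0.114, -0.001], [-0.114, -0.994, 0.0], [-0.001, -0.0, -1.0]]
force: [0.4, 0.4, -0.5]
finger_gap: 0.0944
grip_force: 0.0
t: 3.5
eef_pos: [0.4638, -0.1344, 0.0136]
ee_rot: [[0.994, -0.112, 0.001], [-0.112, -0.994, -0.0], [0.001, 0.0, -1.0]]
force: [-1.2, 0.5, 3.7]
finger_gap: 0.0618
grip_force: 30.0
```

```bash
cat > go.py <<'E'
from h import *
from scipy.spatial.transform import Rotation as Rn
SLOT=np.array([.5172,.2057,.0345]); YAW=np.radians(21.5)
RZ=Rn.from_euler('z',YAW).as_matrix()
u=RZ@[.5,0,.8660254]; n=RZ@[-.8660254,0,.5]; ry=RZ@[0,1,0]
def delta(pos,R):
    s=arm.observe(); dp=pos-s["eef_pos"]; rv=Rn.from_matrix(R@s["ee_rot"].T).as_rotvec(degrees=True)
    print("target",pos.round(4),"d(m)",dp.round(4),"shift units",(dp/.3).round(3),"turn units",(rv/90).round(3),"deg",np.linalg.norm(rv).round(1))
RPANEL=np.column_stack([u,-ry,-n])
def rackpos(su,sn,sy=0,dx=0.0,back=.0144): # TCP for foot at slot+su*u+sn*n ; dx = TCP ahead of panel centre
    return SLOT+(su+.075+dx)*u+(sn-back)*n+sy*ry
E
python3 -c "
from go import *
delta(rackpos(.10,.03),RPANEL)
delta(rackpos(.10,.003),RPANEL)"
```

```text
target [0.586  0.2328 0.1939] d(m) [0.1222 0.3672 0.1803] shift units [0.407 1.224 0.601] turn units [ 0.088 -0.666  0.282] deg 65.6
target [0.6078 0.2414 0.1804] d(m) [0.144  0.3757 0.1668] shift units [0.48  1.252 0.556] turn units [ 0.088 -0.666  0.282] deg 65.6
```

```bash
python3 -m creep '[0,0,0,0,0,0.05,0,0,0,0,0,0,0.1,0,0,0,0,0,0,0.13,0,0,0,0,0,0,0.13,0,0,0,0,0,0,0.13,0]'
python3 -m creep '[0,0,0,0,0,0.1,0,0,0,0,0,0,0.05,0,0,0,0,0,0,0,0]'
```

```text
t: 4.0
eef_pos: [0.4626, -0.1338, 0.1757]
ee_rot: [[0.994, -0.112, -0.001], [-0.112, -0.994, 0.001], [-0.001, -0.0, -1.0]]
force: [-0.3, -0.2, -2.4]
finger_gap: 0.0614
grip_force: 30.0
t: 4.3
eef_pos: [0.4642, -0.1347, 0.2215]
ee_rot: [[0.994, -0.112, 0.003], [-0.112, -0.994, -0.002], [0.003, 0.001, -1.0]]
force: [0.0, -0.3, -2.6]
finger_gap: 0.0616
grip_force: 30.0
```

```bash
python3 -m creep '[0.0088,-0.0666,0.0282,0.041,0.122,0,0, 0.0088,-0.0666,0.0282,0.041,0.122,0,0, 0.0088,-0.0666,0.0282,0.041,0.122,0,0, 0.0088,-0.0666,0.0282,0.041,0.122,0,0, 0.0088,-0.0666,0.0282,0.041,0.122,0,0]'
python3 -m creep '[0.0088,-0.0666,0.0282,0.041,0.122,0,0, 0.0088,-0.0666,0.0282,0.041,0.122,0,0, 0.0088,-0.0666,0.0282,0.041,0.122,0,0, 0.0088,-0.0666,0.0282,0.041,0.122,0,0, 0.0088,-0.0666,0.0282,0.041,0.122,0,0]'
python3 -m creep '[0,0,0,0,0,0,0,0,0,0,0,0,0,0]'
python3 -c "
from go import *
delta(rackpos(.10,.03),RPANEL)
delta(rackpos(.10,.003),RPANEL)
print(arm.observe()['joint_positions'])"
```

```text
t: 4.8
eef_pos: [0.5236, 0.0503, 0.2169]
ee_rot: [[0.863, 0.132, 0.487], [0.082, -0.989, 0.124], [0.498, -0.067, -0.865]]
force: [0.2, 0.1, -3.1]
finger_gap: 0.0612
grip_force: 30.0
t: 5.3
eef_pos: [0.5771, 0.2159, 0.2159]
ee_rot: [[0.52, 0.357, 0.776], [0.181, -0.934, 0.308], [0.835, -0.02, -0.55]]
force: [-0.4, 0.0, -2.4]
finger_gap: 0.0613
grip_force: 30.0
t: 5.5
eef_pos: [0.5789, 0.2138, 0.2189]
ee_rot: [[0.52, 0.354, 0.778], [0.179, -0.935, 0.306], [0.835, -0.019, -0.549]]
force: [-0.5, -1.0, -1.7]
finger_gap: 0.0619
grip_force: 30.0
target [0.586  0.2328 0.1939] d(m) [ 0.0072  0.019  -0.025 ] shift units [ 0.024  0.063 -0.083] turn units [ 0.002 -0.039  0.008] deg 3.6
target [0.6078 0.2414 0.1804] d(m) [ 0.0289  0.0275 -0.0385] shift units [ 0.096  0.092 -0.128] turn units [ 0.002 -0.039  0.008] deg 3.6
[  2.46484409 -16.54067836 131.87089023  59.76387309  18.34529715
  22.17196073]
```

```bash
python3 -m creep '[0.001,-0.02,0.004,0,0.05,-0.03,0, 0.001,-0.019,0.004,0.024,0.013,-0.05,0,0,0,0,0,0,0,0,0,0,0,0,0,0,0]'
python3 -c "
from go import *
delta(rackpos(.10,.03),RPANEL)
delta(rackpos(.10,.003),RPANEL)
print(arm.observe()['joint_positions'])"
```

```text
t: 5.9
eef_pos: [0.5848, 0.2316, 0.2035]
ee_rot: [[0.471, 0.366, 0.803], [0.181, -0.931, 0.318], [0.863, -0.004, -0.504]]
force: [-0.3, 0.3, -2.2]
finger_gap: 0.0617
grip_force: 30.0
target [0.586  0.2328 0.1939] d(m) [ 0.0012  0.0013 -0.0096] shift units [ 0.004  0.004 -0.032] turn units [-0.001 -0.004  0.001] deg 0.4
target [0.6078 0.2414 0.1804] d(m) [ 0.023   0.0098 -0.0231] shift units [ 0.077  0.033 -0.077] turn units [-0.001 -0.004  0.001] deg 0.4
[  4.70189413 -12.58140387 132.17899574  83.06256949  14.63823676
  -1.25043838]
```

```bash
python3 -m creep '[0,-0.002,0,0.026,0.011,-0.025,0, 0,-0.002,0,0.026,0.011,-0.025,0,0,0,0,0.025,0.011,-0.027,0,0,0,0,0,0,0,0,0,0,0,0,0,0,0]'
python3 -c "
from go import *
delta(rackpos(.10,.003),RPANEL)
delta(rackpos(.05,.003),RPANEL)
print(arm.observe()['joint_positions'])
s=grab_frame('scene');cv2.imwrite('pics/s1.png',s['frame'][130:330,50:330,::-1])
t=grab_frame('top');cv2.imwrite('pics/t1.png',t['frame'][:,:,::-1])
import pickle;pickle.dump(dict(scene=s,top=t),open('f1.pkl','wb'))"
python3 -c "
import cv2,numpy as np
a=cv2.imread('pics/s1.png');b=cv2.imread('pics/t1.png')[100:300,60:340]
cv2.imwrite('pics/st1.png',cv2.resize(np.vstack([a,b]),None,fx=1.5,fy=1.5,interpolation=cv2.INTER_CUBIC))"
```

```text
t: 6.4
eef_pos: [0.6081, 0.2419, 0.1812]
ee_rot: [[0.464, 0.366, 0.807], [0.181, -0.93, 0.319], [0.867, -0.002, -0.498]]
force: [-0.2, 0.2, -2.2]
finger_gap: 0.0614
grip_force: 30.0
target [0.6078 0.2414 0.1804] d(m) [-0.0003 -0.0005 -0.0009] shift units [-0.001 -0.002 -0.003] turn units [-0.002  0.001  0.   ] deg 0.2
target [0.5845 0.2322 0.1371] d(m) [-0.0235 -0.0097 -0.0442] shift units [-0.078 -0.032 -0.147] turn units [-0.002  0.001  0.   ] deg 0.2
[  5.90309895  -5.55128616 129.24940069 101.83876097  13.82943284
 -20.01367033]
```

View pics/st1.png

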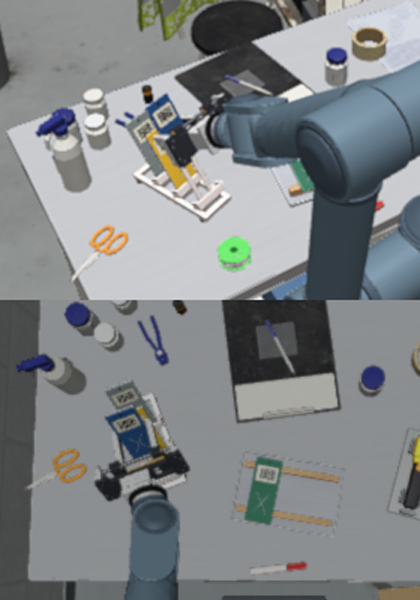

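```bash
cat > fitb.py <<'E'
from fit import *
import sys
def stereo(f,q0,low=15,k=0):
    o=pickle.load(open(f,"rb")); ps=[o["top"],o["scene"]]; gs=[gradimg(p) for p in ps]
    M=racked(0,low)+[.06,0,-.034]
    for nm,idx in [("TS",(0,1)),("T",(0,)),("S",(1,))]:
        g=lambda q:-np.mean([map_coordinates(gs[i],proj(ps[i],place(M,q)+[0,0,q[3] if len(idx)>1 else q0[3]]),order=1).mean() for i in idx])
        rng=np.random.default_rng(1); b=None
        for i in range(30):
            s=np.array(q0)+rng.uniform(-1,1,4)*(.008,.008,.05,.008)*(i>0)
            r=minimize(g,s,method="Nelder-Mead",options=dict(initial_simplex=s+np.vstack([np.zeros(4),np.diag([.005,.005,.04,.005])]),xatol=1e-5,fatol=1e-4,maxiter=1500))
            if b is None or r.fun<b.fun:b=r
        print(nm,"foot",b.x[[0,1,3]].round(4),"yaw",np.degrees(b.x[2]).round(2),round(-b.fun,1))
E
python3 -c "
from fitb import *
from go import u,n,SLOT
f=SLOT+.1*u+.003*n;print(f)
stereo('f1.pkl',(f[0],f[1],.375,f[2]))"
```

```text
[0.56130358 0.22307286 0.12260254]
TS foot [0.5601 0.2237 0.1268] yaw 19.84 217.7
T foot [0.5605 0.2227 0.1249] yaw 21.39 213.9
S foot [0.5657 0.2235 0.1314] yaw 18.89 225.3
```

```bash
python3 -m creep '[0,0,0,-0.031,-0.012,-0.058,0,0,0,0,-0.031,-0.012,-0.058,0,0,0,0,-0.031,-0.012,-0.058,0,0,0,0,-0.031,-0.012,-0.058,0,0,0,0,0,0,0,0]'
python3 -c "
from go import *
delta(rackpos(.02,.003),RPANEL)
delta(rackpos(.0,.003),RPANEL)
print(arm.observe()['joint_positions'])"
```

```text
t: 7.0
eef_pos: [0.5681, 0.2273, 0.1078]
ee_rot: [[0.469, 0.366, 0.803], [0.182, -0.931, 0.318], [0.864, -0.003, -0.503]]
force: [-1.0, 0.1, -2.8]
finger_gap: 0.0617
grip_force: 30.0
target [0.5706 0.2267 0.1111] d(m) [ 0.0025 -0.0006  0.0033] shift units [ 0.008 -0.002  0.011] turn units [-0.001 -0.003  0.   ] deg 0.3
target [0.5613 0.2231 0.0938] d(m) [-0.0068 -0.0043 -0.0141] shift units [-0.023 -0.014 -0.047] turn units [-0.001 -0.003  0.   ] deg 0.3
[  4.23201624  -1.19186814 135.46377486 129.87106477  19.63011243
 -50.2942497 ]
```

```bash
python3 -m creep '[0,-0.001,0,-0.006,-0.004,-0.012,0,0,-0.001,0,-0.006,-0.004,-0.012,0,0,-0.001,0,-0.006,-0.004,-0.012,0,0,0,0,0,0,0,0]'
python3 -m creep '[0,0,0,-0.003,-0.001,-0.006,0,0,0,0,-0.003,-0.001,-0.006,0,0,0,0,0,0,0,0]'
python3 -c "
from go import *
delta(rackpos(.0,.00),RPANEL)"
```

```text
t: 7.4
eef_pos: [0.565, 0.2243, 0.0998]
ee_rot: [[0.461, 0.367, 0.808], [0.181, -0.93, 0.319], [0.869, -0.0, -0.495]]
force: [-1.1, -0.6, -1.6]
finger_gap: 0.0614
grip_force: 30.0
t: 7.7
eef_pos: [0.5631, 0.2238, 0.0961]
ee_rot: [[0.461, 0.367, 0.808], [0.181, -0.93, 0.319], [0.869, -0.0, -0.495]]
force: [-0.3, 0.9, -1.7]
finger_gap: 0.0617
grip_force: 30.0
target [0.5637 0.224  0.0923] d(m) [ 0.0006  0.0002 -0.0038] shift units [ 0.002  0.001 -0.013] turn units [-0.002  0.003 -0.   ] deg 0.3
```

```bash
python3 -m creep '[0,0,0,-0.003,-0.001,-0.006,0,0,0,0,0,0,0,0]'
python3 -m creep '[0,0,0,-0.003,-0.001,-0.006,0,0,0,0,0,0,0,0]'
python3 -m creep '[0,0,0,-0.0015,-0.0005,-0.003,0,0,0,0,0,0,0,0]'
```

```text
t: 7.9
eef_pos: [0.5622, 0.2235, 0.0942]
ee_rot: [[0.461, 0.367, 0.808], [0.181, -0.93, 0.319], [0.869, -0.0, -0.495]]
force: [-0.4, -0.4, -2.4]
finger_gap: 0.0615
grip_force: 30.0
t: 8.1
eef_pos: [0.562, 0.2234, 0.0935]
ee_rot: [[0.459, 0.367, 0.809], [0.181, -0.93, 0.32], [0.87, -0.0, -0.493]]
force: [0.9, -0.3, -0.2]
finger_gap: 0.0615
grip_force: 30.0
t: 8.3
eef_pos: [0.5621, 0.2235, 0.0934]
ee_rot: [[0.457, 0.368, 0.81], [0.181, -0.93, 0.32], [0.871, -0.0, -0.492]]
force: [0.6, 1.0, 2.3]
finger_gap: 0.0615
grip_force: 30.0
```

```bash
python3 -m creep '[0,0,0,0.005,0.002,-0.002,0,0,0,0,0.005,0.002,-0.002,0,0,0,0,0,0,0,0]'
python3 -c "
from go import *
delta(rackpos(.0,.00),RPANEL)
s=grab_frame('scene');t=grab_frame('top')
import pickle;pickle.dump(dict(scene=s,top=t),open('f2.pkl','wb'))
from fitb import *
stereo('f2.pkl',(SLOT[0],SLOT[1],.375,SLOT[2]))"
```

```text
t: 8.6
eef_pos: [0.5646, 0.2245, 0.0917]
ee_rot: [[0.458, 0.368, 0.809], [0.181, -0.93, 0.32], [0.87, 0.0, -0.493]]
force: [-5.2, -2.6, 7.9]
finger_gap: 0.0619
grip_force: 30.0
target [0.5637 0.224  0.0923] d(m) [-0.0009 -0.0004  0.0006] shift units [-0.003 -0.001  0.002] turn units [-0.002  0.005 -0.001] deg 0.5
TS foot [0.5173 0.2043 0.0373] yaw 21.85 218.1
T foot [0.5175 0.2039 0.0358] yaw 22.53 208.2
S foot [0.5204 0.2041 0.0321] yaw 22.02 229.3
```

```bash
python3 -m creep '[0,0,0,0,0,0,1,0,0,0,0,0,0,1,0,0,0,0,0,0,1,0,0,0,0,0,0,1]'
python3 -m creep '[0,0,0,-0.04,-0.016,0.025,1,0,0,0,-0.08,-0.032,0.05,1,0,0,0,-0.08,-0.032,0.05,1,0,0,0,-0.08,-0.032,0.05,1,0,0,0,-0.08,-0.032,0.05,1]'
python3 -c "
from go import *
import pickle
s=grab_frame('scene');t=grab_frame('top')
pickle.dump(dict(scene=s,top=t),open('f3.pkl','wb'))
from fitb import *
stereo('f3.pkl',(SLOT[0],SLOT[1],.375,SLOT[2]),low=-40)
a=t['frame'][140:240,120:220,::-1];b=s['frame'][180:280,110:210,::-1]
cv2.imwrite('pics/placed.png',cv2.resize(np.hstack([a,b]),None,fx=4,fy=4,interpolation=cv2.INTER_CUBIC))"
```

```text
t: 9.1
eef_pos: [0.5637, 0.2241, 0.0901]
ee_rot: [[0.461, 0.367, 0.808], [0.181, -0.93, 0.319], [0.869, -0.0, -0.496]]
force: [-0.1, -0.3, -0.4]
finger_gap: 0.09
grip_force: 0.0
t: 9.6
eef_pos: [0.5048, 0.2003, 0.1605]
ee_rot: [[0.475, 0.367, 0.8], [0.188, -0.93, 0.315], [0.86, 0.0, -0.511]]
force: [-0.5, 0.7, -0.7]
finger_gap: 0.094
grip_force: 0.0
TS foot [0.5172 0.2047 0.0372] yaw 21.8 217.6
T foot [0.5175 0.2043 0.0372] yaw 22.47 208.7
S foot [0.5203 0.2043 0.0421] yaw 22.27 227.8
```

View pics/placed.png

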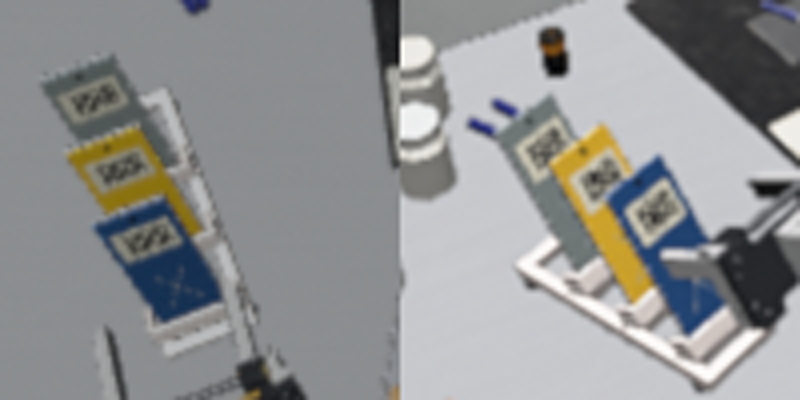

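Blue panel leans in the front slot with label at top in both views (top crop (150,240), scene crop (655,210)). Next the reader.

```bash
python3 -m creep '[0,0,0,-0.08,-0.032,0.1,1,0,0,0,-0.06,-0.03,0.1,1,0,0,0,0,0,0,1]'
cat >> go.py <<'E'
RY=np.radians(-15.2)
RREAD=Rn.from_euler('z',RY).as_matrix()@np.diag([1.,-1,-1])
def readpos(z,fx=-.010): return np.array([.523+fx*np.cos(RY),-.379+fx*np.sin(RY),z])
E
python3 -c "
from go import *
delta(readpos(.2),RREAD)"
```

```text
t: 10.0
eef_pos: [0.4977, 0.1992, 0.2058]
ee_rot: [[0.473, 0.378, 0.796], [0.19, -0.926, 0.327], [0.86, -0.003, -0.51]]
force: [-0.4, -0.1, 0.2]
finger_gap: 0.0941
grip_force: 0.0
target [ 0.5133 -0.3764  0.2   ] d(m) [ 0.0157 -0.5755 -0.0058] shift units [ 0.052 -1.918 -0.019] turn units [-0.043  0.669 -0.376] deg 69.2
```

```bash
for i in 1; do python3 -m creep '[-0.003,0.048,-0.027,0.003,-0.08,0.02,1,-0.003,0.048,-0.027,0.003,-0.137,0.02,1,-0.003,0.048,-0.027,0.003,-0.137,0,1,-0.003,0.048,-0.027,0.003,-0.137,0,1,-0.003,0.048,-0.027,0.003,-0.137,0,1]'; done
python3 -m creep '[-0.003,0.048,-0.027,0.003,-0.137,0,1,-0.003,0.048,-0.027,0.003,-0.137,0,1,-0.003,0.048,-0.027,0.003,-0.137,0,1,-0.003,0.048,-0.027,0.003,-0.137,0,1,-0.003,0.048,-0.027,0.003,-0.137,0,1]'
python3 -m creep '[-0.003,0.048,-0.027,0.003,-0.137,0,1,-0.003,0.048,-0.027,0.003,-0.137,0,1,-0.003,0.048,-0.027,0.003,-0.137,0,1,-0.003,0.048,-0.027,0.003,-0.137,0,1,0,0,0,0,0,0,1]'
python3 -c "
from go import *
delta(readpos(.13),RREAD);print(arm.observe()['joint_positions'])"
```

```text
t: 10.5
eef_pos: [0.5009, 0.0157, 0.2123]
ee_rot: [[0.779, 0.168, 0.604], [0.077, -0.982, 0.174], [0.622, -0.089, -0.778]]
force: [0.4, 0.4, -0.0]
finger_gap: 0.0937
grip_force: 0.0
t: 11.0
eef_pos: [0.5063, -0.1894, 0.2111]
ee_rot: [[0.952, -0.074, 0.297], [-0.096, -0.994, 0.06], [0.291, -0.085, -0.953]]
force: [-0.4, 0.2, 0.1]
finger_gap: 0.0936
grip_force: 0.0
t: 11.5
eef_pos: [0.5107, -0.3555, 0.2083]
ee_rot: [[0.967, -0.256, 0.006], [-0.256, -0.966, 0.017], [0.001, -0.018, -1.0]]
force: [-0.8, 0.1, -0.4]
finger_gap: 0.0942
grip_force: 0.0
target [ 0.5133 -0.3764  0.13  ] d(m) [ 0.0026 -0.0208 -0.0783] shift units [ 0.009 -0.069 -0.261] turn units [-0.011  0.004 -0.004] deg 1.1
[-45.6803175   10.45415093  93.13888381   0.92181651  76.87621817
  58.94989077]
```

```bash
python3 -m creep '[-0.011,0.004,-0.004,0.009,-0.069,-0.08,1,0,0,0,0,0,-0.1,1,0,0,0,0,0,-0.081,1,0,0,0,0,0,0,1]'
python3 -c "
from go import *
delta(readpos(.027),RREAD)"
```

```text
t: 11.9
eef_pos: [0.5101, -0.3702, 0.1283]
ee_rot: [[0.965, -0.261, -0.005], [-0.261, -0.965, 0.002], [-0.005, -0.001, -1.0]]
force: [-0.6, -0.3, 0.8]
finger_gap: 0.0942
grip_force: 0.0
target [ 0.5133 -0.3764  0.027 ] d(m) [ 0.0033 -0.0062 -0.1013] shift units [ 0.011 -0.021 -0.338] turn units [-0.002 -0.003 -0.001] deg 0.3
```

```bash
python3 -m creep '[-0.002,-0.003,-0.001,0.011,-0.021,-0.1,1,0,0,0,0,0,-0.12,1,0,0,0,0,0,-0.08,1,0,0,0,0,0,-0.038,1,0,0,0,0,0,0,1]'
python3 -c "
from go import *
delta(readpos(.027),RREAD)"
```

```text
t: 12.4
eef_pos: [0.5148, -0.3796, 0.0327]
ee_rot: [[0.964, -0.266, 0.003], [-0.266, -0.964, -0.01], [0.006, 0.009, -1.0]]
force: [0.1, 0.6, -0.1]
finger_gap: 0.0941
grip_force: 0.0
target [ 0.5133 -0.3764  0.027 ] d(m) [-0.0015  0.0032 -0.0057] shift units [-0.005  0.011 -0.019] turn units [0.006 0.002 0.002] deg 0.6
```

```bash
python3 -m creep '[0.004,0.001,0.001,-0.004,0.009,-0.017,1,0,0,0,0,0,0,1,0,0,0,0,0,0,1]'
python3 -c "
from go import *
delta(readpos(.027),RREAD)"
```

```text
t: 12.7
eef_pos: [0.5146, -0.379, 0.0305]
ee_rot: [[0.964, -0.265, 0.004], [-0.265, -0.964, -0.009], [0.007, 0.008, -1.0]]
force: [0.4, 0.4, 0.5]
finger_gap: 0.0939
grip_force: 0.0
target [ 0.5133 -0.3764  0.027 ] d(m) [-0.0013  0.0026 -0.0035] shift units [-0.004  0.009 -0.012] turn units [0.006 0.003 0.002] deg 0.6
```

```bash
python3 -m creep '[0.004,0.001,0.001,-0.004,0.009,-0.012,1,0,0,0,0,0,0,1]'
python3 -c "
from go import *
s=arm.observe();print(s['joint_positions'],s['tau'],s['ft_torque'])
delta(readpos(.027),RREAD)"
```

```text
t: 12.9
eef_pos: [0.5126, -0.3755, 0.0255]
ee_rot: [[0.964, -0.264, 0.001], [-0.264, -0.964, -0.001], [0.001, 0.001, -1.0]]
force: [0.3, 0.2, -0.3]
finger_gap: 0.0942
grip_force: 0.0
[-4.64309802e+01  2.42374950e+01  9.68952088e+01 -2.41449419e-03
  5.87889529e+01  5.88860078e+01] [-3.35192902e-02 -4.41845334e+01 -2.70850271e+01  6.30699098e-02
 -8.51065479e-02 -1.51957059e-02] [ 0.03447004  0.00836551 -0.01050163]
target [ 0.5133 -0.3764  0.027 ] d(m) [ 0.0008 -0.0009  0.0015] shift units [ 0.003 -0.003  0.005] turn units [0.001 0.001 0.001] deg 0.1
```

Good enough; the grip closes on the reader.

```bash
python3 -m creep '[0,0,0,0.002,-0.003,0.004,0,0,0,0,0,0,0,0,0,0,0,0,0,0,0,0,0,0,0,0,0,0,0,0,0,0,0,0,0]' 20
python3 -m creep '[0,0,0,0,0,0,0,0,0,0,0,0,0,0,0,0,0,0,0,0,0]' 20
python3 -c "
from go import *
s=arm.observe();print(s['eef_pos'],s['ee_rot'],s['ft_torque'])"
```

```text
t: 13.4
eef_pos: [0.5134, -0.3767, 0.0268]
ee_rot: [[0.964, -0.264, 0.001], [-0.264, -0.964, -0.002], [0.001, 0.001, -1.0]]
force: [-0.6, -0.4, 0.3]
finger_gap: 0.0573
grip_force: 0.0
t: 13.7
eef_pos: [0.5133, -0.3767, 0.0267]
ee_rot: [[0.964, -0.264, 0.001], [-0.264, -0.964, -0.001], [0.001, 0.001, -1.0]]
force: [-0.1, -0.5, -0.5]
finger_gap: 0.0336
grip_force: 0.2
[ 0.51333635 -0.37668109  0.02673893] [[ 9.64446127e-01 -2.64277698e-01  9.83360377e-04]
 [-2.64276117e-01 -9.64445908e-01 -1.49145835e-03]
 [ 1.34255707e-03  1.17855257e-03 -9.99998404e-01]] [-0.00989536  0.05375918  0.01383063]
```

```bash
python3 -m creep '[0,0,0,0,0,0,0,0,0,0,0,0,0,0,0,0,0,0,0,0,0]' 25
python3 -c "
from go import *
s=arm.observe();print(s['eef_pos'].round(4),s['ee_rot'].round(4).tolist(),s['ft_torque'])"
python3 -m creep '[0,0,0,0,0,0.03,0,0,0,0,0,0,0.06,0,0,0,0,0,0,0.1,0,0,0,0,0,0,0.1,0,0,0,0,0,0,0.1,0]'
```

```text
t: 14.0
eef_pos: [0.5133, -0.3768, 0.0268]
ee_rot: [[0.964, -0.264, 0.001], [-0.264, -0.964, -0.002], [0.001, 0.001, -1.0]]
force: [-0.8, 0.1, 0.3]
finger_gap: 0.0318
grip_force: 25.0
[ 0.5133 -0.3768  0.0268] [[0.9644, -0.2644, 0.001], [-0.2644, -0.9644, -0.0015], [0.0014, 0.0012, -1.0]] [-0.03106135  0.01016158 -0.04020004]
t: 14.5
eef_pos: [0.5135, -0.3767, 0.1466]
ee_rot: [[0.964, -0.264, 0.002], [-0.264, -0.964, -0.002], [0.003, 0.002, -1.0]]
force: [1.2, -0.1, -1.1]
finger_gap: 0.0317
grip_force: 25.0
```

```bash
cat >> go.py <<'E'
RSCAN=np.column_stack([-n,-ry,-u])
def scanpos(d=.1,sy=0):
    w=SLOT+.113*u+(.008+d)*n+sy*ry
    return w-RSCAN@[.095,0,-.0202]
def scanerr():
    s=arm.observe();w=s["eef_pos"]+s["ee_rot"]@[.095,0,-.0202];v=w-(SLOT+.113*u+.008*n);x=s["ee_rot"][:,0]
    d=v@n; h=v-x*(v@n)/(x@n); print("dist",d.round(4),"hit off u,y",(h@u).round(4),(h@ry).round(4),"angle",np.degrees(np.arccos(-x@n)).round(2),"v",s["dq"].round(2))
E
python3 -c "
from go import *
delta(scanpos(),RSCAN)"
```

```text
target [0.3968 0.1583 0.2164] d(m) [-0.1167  0.535   0.0698] shift units [-0.389  1.783  0.233] turn units [-0.017  0.34   0.399] deg 47.2
```

```bash
python3 -m creep '[-0.001,0.024,0.028,-0.028,0.06,0.07,0,-0.001,0.024,0.028,-0.028,0.127,0.06,0,-0.001,0.024,0.028,-0.028,0.127,0.06,0,-0.001,0.024,0.028,-0.028,0.127,0.043,0,-0.001,0.024,0.028,-0.028,0.127,0,0]'
python3 -m creep '[-0.001,0.024,0.028,-0.028,0.127,0,0,-0.001,0.024,0.028,-0.028,0.127,0,0,-0.001,0.024,0.028,-0.028,0.127,0,0,-0.001,0.024,0.028,-0.028,0.127,0,0,-0.001,0.024,0.028,-0.028,0.127,0,0]'
python3 -m creep '[-0.001,0.024,0.028,-0.028,0.127,0,0,-0.001,0.024,0.028,-0.028,0.127,0,0,-0.001,0.024,0.028,-0.028,0.127,0,0,-0.001,0.024,0.028,-0.025,0.127,0,0,0,0,0,0,0,0,0]'
python3 -c "
from go import *
delta(scanpos(),RSCAN);print(arm.observe()['joint_positions']);scanerr()"
```

```text
t: 15.0
eef_pos: [0.4722, -0.2056, 0.2178]
ee_rot: [[0.983, -0.042, -0.179], [-0.049, -0.998, -0.033], [-0.178, 0.041, -0.983]]
force: [0.5, -0.4, -1.5]
finger_gap: 0.0318
grip_force: 25.0
t: 15.5
eef_pos: [0.4292, -0.0142, 0.2154]
ee_rot: [[0.919, 0.184, -0.35], [0.16, -0.982, -0.097], [-0.362, 0.033, -0.932]]
force: [0.1, 0.2, -1.3]
finger_gap: 0.0319
grip_force: 25.0
t: 16.0
eef_pos: [0.396, 0.14, 0.2146]
ee_rot: [[0.81, 0.36, -0.462], [0.315, -0.933, -0.176], [-0.494, -0.003, -0.869]]
force: [0.7, -1.1, -1.8]
finger_gap: 0.0319
grip_force: 25.0
target [0.3968 0.1583 0.2164] d(m) [0.0008 0.0182 0.0018] shift units [0.003 0.061 0.006] turn units [-0.003  0.003  0.004] deg 0.6
[  8.16975404   3.36596525 104.17985542  -6.32780676 101.42510251
  77.34731962]
dist 0.1057 hit off u,y -0.004 -0.0176 angle 0.43 v [-4.19 -0.98  0.67 -3.18 -1.33 -0.97]
```

```bash
python3 -m creep '[-0.003,0.003,0.004,0.003,0.061,0.006,0,0,0,0,0,0,0,0,0,0,0,0,0,0,0]'
python3 -c "
from go import *
delta(scanpos(),RSCAN);scanerr()
import pickle
s=grab_frame('scene');t=grab_frame('top')
pickle.dump(dict(scene=s,top=t),open('f4.pkl','wb'))
a=t['frame'][150:250,110:210,::-1];b=s['frame'][160:260,110:210,::-1]
cv2.imwrite('pics/scan.png',cv2.resize(np.hstack([a,b]),None,fx=4,fy=4,interpolation=cv2.INTER_CUBIC))"
```

```text
t: 16.3
eef_pos: [0.3979, 0.1545, 0.2163]
ee_rot: [[0.808, 0.36, -0.465], [0.311, -0.933, -0.181], [-0.499, 0.001, -0.866]]
force: [-0.4, -0.6, -1.2]
finger_gap: 0.0319
grip_force: 25.0
target [0.3968 0.1583 0.2164] d(m) [-0.0011  0.0038  0.0001] shift units [-0.004  0.013  0.   ] turn units [0.001 0.001 0.004] deg 0.4
dist 0.1003 hit off u,y -0.0002 -0.0053 angle 0.37 v [-0.81  0.09  0.55  0.05 -0.12  0.08]
```

View pics/scan.png

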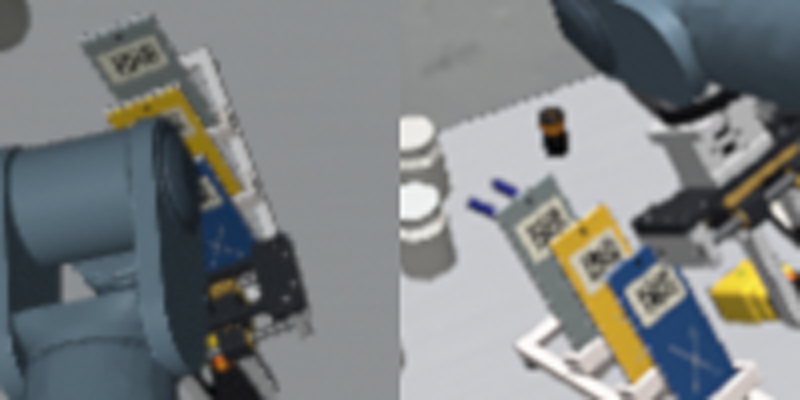

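The reader's yellow head (scene crop (740,290)) faces the blue label at (655,285), with a clear gap. A small correction, then hold.

```bash
python3 -m creep '[0.001,0.001,0.003,-0.004,0.011,0,0,0,0,0,0,0,0,0,0,0,0,0,0,0,0]'
python3 -c "
from go import *
scanerr()"
python3 -m creep '[0,0,0,0,0,0,0,0,0,0,0,0,0,0,0,0,0,0,0,0,0,0,0,0,0,0,0,0,0,0,0,0,0,0,0]'
python3 -m creep '[0,0,0,0,0,0,0,0,0,0,0,0,0,0,0,0,0,0,0,0,0,0,0,0,0,0,0,0,0,0,0,0,0,0,0]'
python3 -m creep '[0,0,0,0,0,0,0,0,0,0,0,0,0,0,0,0,0,0,0,0,0,0,0,0,0,0,0,0,0,0,0,0,0,0,0]'
python3 -c "
from go import *
scanerr()"
```

```text
t: 16.7
eef_pos: [0.3963, 0.158, 0.2155]
ee_rot: [[0.805, 0.365, -0.467], [0.316, -0.931, -0.182], [-0.501, -0.001, -0.865]]
force: [0.3, -0.2, -1.6]
finger_gap: 0.0319
grip_force: 25.0
dist 0.1 hit off u,y -0.0014 -0.0004 angle 0.12 v [ 0.04 -0.03  0.03 -0.07 -0.06 -0.02]
t: 17.2
eef_pos: [0.3964, 0.1582, 0.2155]
ee_rot: [[0.805, 0.365, -0.467], [0.316, -0.931, -0.182], [-0.501, -0.001, -0.865]]
force: [-0.6, 0.0, -1.4]
finger_gap: 0.0316
grip_force: 25.0
t: 17.7
eef_pos: [0.3964, 0.1582, 0.2155]
ee_rot: [[0.805, 0.365, -0.467], [0.316, -0.931, -0.182], [-0.501, -0.001, -0.865]]
force: [-0.4, 0.7, -2.0]
finger_gap: 0.0318
grip_force: 25.0
t: 18.2
eef_pos: [0.3963, 0.1582, 0.2155]
ee_rot: [[0.805, 0.365, -0.467], [0.316, -0.931, -0.182], [-0.501, -0.001, -0.865]]
force: [0.2, 0.5, -1.5]
finger_gap: 0.0322
grip_force: 25.0
dist 0.0999 hit off u,y -0.0013 -0.0001 angle 0.11 v [ 0.01  0.07  0.05 -0.02 -0.16 -0.1 ]
```

```bash
cat >> go.py <<'E'
RG=Rn.from_euler('z',np.radians(-15.33)).as_matrix()@np.diag([1.,-1,-1])
def gp(z): return np.array([.5133,-.3768,z])
E
python3 -c "
from go import *
delta(gp(.16),RG)"
```

```text
target [ 0.5133 -0.3768  0.16  ] d(m) [ 0.117  -0.535  -0.0555] shift units [ 0.39  -1.783 -0.185] turn units [ 0.017 -0.34  -0.399] deg 47.2
```

```bash
python3 -m creep '[0.001,-0.024,-0.028,-0.02,-0.06,0.02,0,0.001,-0.024,-0.028,0.02,-0.12,0,0,0.001,-0.024,-0.028,0.03,-0.125,0,0,0.001,-0.024,-0.028,0.03,-0.125,0,0,0.001,-0.024,-0.028,0.03,-0.125,0,0]'
python3 -m creep '[0.001,-0.024,-0.028,0.03,-0.125,0,0,0.001,-0.024,-0.028,0.03,-0.125,0,0,0.001,-0.024,-0.028,0.03,-0.125,0,0,0.001,-0.024,-0.028,0.03,-0.125,0,0,0.001,-0.024,-0.028,0.03,-0.125,0,0]'
python3 -m creep '[0.001,-0.024,-0.028,0.03,-0.125,-0.02,0,0.001,-0.024,-0.028,0.03,-0.125,-0.02,0,0.001,-0.024,-0.028,0.03,-0.125,-0.02,0,0.001,-0.024,-0.028,0.03,-0.125,-0.02,0,0,0,0,0,0,0,0]'
python3 -m creep '[0,0,0,0,0,0,0,0,0,0,0,0,0,0]'
python3 -c "
from go import *
delta(gp(.12),RG)"
```

```text
t: 18.7
eef_pos: [0.4235, -0.0097, 0.2217]
ee_rot: [[0.935, 0.147, -0.324], [0.126, -0.988, -0.087], [-0.333, 0.04, -0.942]]
force: [0.8, 0.5, -0.9]
finger_gap: 0.0319
grip_force: 25.0
t: 19.2
eef_pos: [0.4684, -0.1974, 0.2216]
ee_rot: [[0.985, -0.081, -0.154], [-0.086, -0.996, -0.026], [-0.151, 0.039, -0.988]]
force: [0.3, 1.0, -1.7]
finger_gap: 0.0321
grip_force: 25.0
t: 19.7
eef_pos: [0.5032, -0.3494, 0.1963]
ee_rot: [[0.965, -0.26, -0.008], [-0.26, -0.966, -0.005], [-0.007, 0.007, -1.0]]
force: [-0.6, 1.5, -1.0]
finger_gap: 0.0319
grip_force: 25.0
t: 19.9
eef_pos: [0.5043, -0.3448, 0.1975]
ee_rot: [[0.967, -0.254, -0.008], [-0.254, -0.967, -0.005], [-0.006, 0.007, -1.0]]
force: [-0.6, 1.2, -1.6]
finger_gap: 0.0318
grip_force: 25.0
target [ 0.5133 -0.3768  0.12  ] d(m) [ 0.009  -0.032  -0.0775] shift units [ 0.03  -0.107 -0.258] turn units [ 0.003 -0.005 -0.007] deg 0.8
```

```bash
python3 -m creep '[0.003,-0.005,-0.007,0.03,-0.107,-0.05,0,0,0,0,0,0,-0.08,0,0,0,0,0,0,-0.08,0,0,0,0,0,0,-0.04,0,0,0,0,0,0,0,0]'
python3 -m creep '[0,0,0,0,0,0,0,0,0,0,0,0,0,0]'
python3 -c "
from go import *
delta(gp(.08),RG)"
```

```text
t: 20.4
eef_pos: [0.5126, -0.3759, 0.1206]
ee_rot: [[0.964, -0.265, -0.002], [-0.265, -0.964, 0.002], [-0.003, -0.001, -1.0]]
force: [-0.3, 0.2, -1.1]
finger_gap: 0.0317
grip_force: 25.0
t: 20.6
eef_pos: [0.5143, -0.3783, 0.1244]
ee_rot: [[0.964, -0.265, 0.003], [-0.265, -0.964, -0.003], [0.003, 0.002, -1.0]]
force: [0.1, -0.8, -1.8]
finger_gap: 0.0319
grip_force: 25.0
target [ 0.5133 -0.3768  0.08  ] d(m) [-0.001   0.0015 -0.0444] shift units [-0.003  0.005 -0.148] turn units [0.002 0.002 0.001] deg 0.2
```

```bash
python3 -m creep '[0.001,0.001,0.001,-0.002,0.003,-0.07,0,0,0,0,0,0,-0.07,0,0,0,0,0,0,-0.04,0,0,0,0,0,0,-0.02,0,0,0,0,0,0,0,0]'
python3 -m creep '[0,0,0,0,0,0,0,0,0,0,0,0,0,0,0,0,0,0,0,0,0]'
python3 -c "
from go import *
delta(gp(.055),RG)"
```

```text
t: 21.1
eef_pos: [0.5127, -0.3769, 0.0624]
ee_rot: [[0.964, -0.265, -0.001], [-0.265, -0.964, 0.001], [-0.002, -0.001, -1.0]]
force: [-0.2, 0.1, -2.4]
finger_gap: 0.032
grip_force: 25.0
t: 21.4
eef_pos: [0.5132, -0.3774, 0.0634]
ee_rot: [[0.964, -0.265, 0.0], [-0.265, -0.964, -0.0], [0.0, 0.0, -1.0]]
force: [-0.4, 0.1, -1.1]
finger_gap: 0.0318
grip_force: 25.0
target [ 0.5133 -0.3768  0.055 ] d(m) [ 0.0001  0.0006 -0.0084] shift units [ 0.     0.002 -0.028] turn units [0. 0. 0.] deg 0.0
```

```bash
python3 -m creep '[0,0,0,0,0.002,-0.028,0,0,0,0,0,0,-0.028,0,0,0,0,0,0,-0.028,0,0,0,0,0,0,-0.025,0,0,0,0,0,0,0,0]'
python3 -m creep '[0,0,0,0,0,0,0,0,0,0,0,0,0,0]'
```

```text
t: 21.9
eef_pos: [0.5119, -0.3758, 0.0279]
ee_rot: [[0.964, -0.264, -0.003], [-0.264, -0.964, 0.002], [-0.004, -0.002, -1.0]]
force: [-0.3, -0.0, -1.5]
finger_gap: 0.0313
grip_force: 25.0
t: 22.1
eef_pos: [0.513, -0.3766, 0.0301]
ee_rot: [[0.964, -0.265, -0.001], [-0.265, -0.964, 0.0], [-0.001, -0.0, -1.0]]
force: [0.5, -0.1, -1.2]
finger_gap: 0.0318
grip_force: 25.0
```

```bash
python3 -m creep '[0,0,0,0,0,-0.007,0,0,0,0,0,0,0,0,0,0,0,0,0,0,0]'
python3 -m creep '[0,0,0,0,0,-0.004,0,0,0,0,0,0,0,0,0,0,0,0,0,0,0]'
```

```text
t: 22.4
eef_pos: [0.5128, -0.3764, 0.0278]
ee_rot: [[0.964, -0.265, -0.001], [-0.265, -0.964, 0.001], [-0.001, -0.0, -1.0]]
force: [0.2, -0.4, -1.6]
finger_gap: 0.032
grip_force: 25.0
t: 22.7
eef_pos: [0.5129, -0.3766, 0.0268]
ee_rot: [[0.964, -0.265, -0.001], [-0.265, -0.964, 0.0], [-0.001, -0.0, -1.0]]
force: [-0.7, 0.3, 1.0]
finger_gap: 0.0322
grip_force: 25.0
```

Seated (contact at the original height). Release and retreat.

```bash
python3 -m creep '[0,0,0,0,0,0,1,0,0,0,0,0,0,1,0,0,0,0,0,0,1,0,0,0,0,0,0,1,0,0,0,0,0,0,1]'
python3 -m creep '[0,0,0,0,0,0,1,0,0,0,0,0,0,1,0,0,0,0,0,0,1]'
python3 -m creep '[0,0,0,0,0,0.05,1,0,0,0,0,0,0.1,1,0,0,0,0,0,0.13,1,0,0,0,0,0,0.13,1,0,0,0,0,0,0.13,1]'
python3 -m creep '[0,0,0,-0.1,-0.1,0,1,0,0,0,-0.1,-0.13,0,1,0,0,0,-0.1,-0.13,0,1,0,0,0,-0.1,-0.13,0,1,0,0,0,-0.1,-0.13,0,1]'
python3 -m creep '[0,0,0,0,0,0,1,0,0,0,0,0,0,1]'
python3 -c "
from fitb import *
from go import SLOT
import pickle
s=grab_frame('scene');t=grab_frame('top')
pickle.dump(dict(scene=s,top=t),open('f5.pkl','wb'))
print('reader',fit([t,s],reader,(.523,-.379,-.265)))
print('green',fit([t],blue,(.483,-.026,-.18)))
stereo('f5.pkl',(SLOT[0],SLOT[1],.375,SLOT[2]),low=-40)
cv2.imwrite('pics/end.png',np.hstack([cv2.resize(t['frame'][130:280,130:380,::-1],(750,450),interpolation=cv2.INTER_CUBIC)]))"
```

```text
t: 23.2
eef_pos: [0.5128, -0.3764, 0.0265]
ee_rot: [[0.964, -0.265, -0.001], [-0.265, -0.964, 0.001], [-0.001, -0.0, -1.0]]
force: [-0.4, -0.2, -0.4]
finger_gap: 0.0685
grip_force: 0.0
t: 23.5
eef_pos: [0.5127, -0.3764, 0.0264]
ee_rot: [[0.964, -0.265, -0.001], [-0.265, -0.964, 0.001], [-0.001, -0.0, -1.0]]
force: [0.6, -0.2, -0.7]
finger_gap: 0.0923
grip_force: 0.0
t: 24.0
eef_pos: [0.5128, -0.3764, 0.1914]
ee_rot: [[0.964, -0.265, -0.0], [-0.265, -0.964, -0.0], [-0.0, 0.0, -1.0]]
force: [0.1, -1.4, -0.2]
finger_gap: 0.0939
grip_force: 0.0
t: 24.5
eef_pos: [0.3615, -0.5639, 0.1901]
ee_rot: [[0.964, -0.264, -0.0], [-0.264, -0.964, -0.001], [-0.0, 0.001, -1.0]]
force: [-0.8, 0.2, -1.4]
finger_gap: 0.0942
grip_force: 0.0
t: 24.7
eef_pos: [0.3621, -0.5631, 0.1894]
ee_rot: [[0.964, -0.267, -0.0], [-0.267, -0.964, 0.0], [-0.0, -0.0, -1.0]]
force: [0.1, 0.2, -0.3]
finger_gap: 0.094
grip_force: 0.0
reader (array([ 0.523, -0.378]), np.float64(-15.64), np.float64(238.5))
green (array([ 0.4833, -0.0265]), np.float64(-10.45), np.float64(225.0))
TS foot [0.5172 0.2046 0.0373] yaw 21.92 219.0
T foot [0.5173 0.2043 0.0295] yaw 22.32 210.1
S foot [0.5205 0.2039 0.0348] yaw 22.48 229.2
```

View pics/end.png

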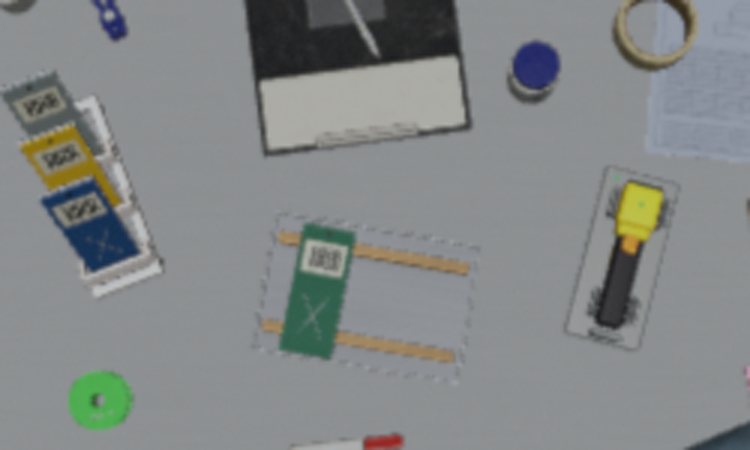

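The top view shows the blue panel racked at (95,225), the reader back in its cradle at (625,255) and the green panel unmoved at (318,290). There is a green light on the head at (640,205).

```bash
python3 -c "
from rig import order
print(order.hand_in())"
```

```text
the job is handed in; nothing more can be done
None
```

The job is handed in: the blue panel leans in the front slot with its label outward and at the top. I held the reader on the label from 10 cm for about 1.5 s and laid it back in its cradle. The green panel hasn't moved, and the jar and spool were never touched.

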